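Start up the microscope controller key by key

ROBOT

A 6-joint arm with a two-finger parallel gripper is mounted at the origin on a cart in front of the work surface, level with it; the furniture and walls round the work are solid. World frame = base frame: x ahead of the robot, y to its left, z up, the work surface at z = 0. Lengths are in m, angles in rad, forces in N, time in s.
With the tool pointing down it reaches from about 0.3 to 0.875 m from the base axis. Payload 6.4 kg.
Tool frame: the origin (TCP) lies at the very end of the fingers, on their centre line; the grasp point (between the pads) lies 19 mm behind it; z points along the fingers, y is the line along which they close (so a half turn about z gives the same grasp; the last joint's range is limited). The gripper opens to 85 mm and grips with 20 to 120 N. Pads are 22 mm wide; open, the fingers measure 114 mm over their backs; the gripper's body (76 mm by 85 mm) begins 54 mm behind the grasp point. The pads swing forward as they close: fully open they stand 13 mm farther back than shut.
Start: joints at [-1.509, 0.181, 1.607, -0, 1.354, -0.206], TCP at [0.152, -0.555, 0.231] pointing down, gripper open.
Joint ranges: [-2.99, 2.99], [-0.89, 2.07], [0.3, 2.58], [-1.14, 4.28], [0, 2.63], [-3.12, 3.12]. Speed limits (rad/s): [2.57, 2.57, 3.01, 3.14, 3.14, 3.14].

INTERFACE

Orientations are given as a unit quaternion [w, x, y, z].
In Python, from bench import ctrl, viewer, workorder, status gives the robot as it stands (ctrl), with the cameras (viewer), the job (workorder) and the readings (status).
- The arm moves only by the tool creep_tool, called after "Emit:" in YAML: its name, and indented under it one key for each argument. Schema: {"type":"object","properties":{"motion":{"type":"object","properties":{"plan":{"type":"array","items":{"type":"array","items":{"type":"number"},"minItems":7,"maxItems":7},"minItems":1,"maxItems":10}},"additionalProperties":false,"required":["plan"]},"only":{"type":"string"},"quiet":{"type":"boolean"},"lines":{"type":"string"}},"required":["motion"],"additionalProperties":false}. motion is an object whose key "plan" holds a list of rows, 1 to 10 of them, each of 7 numbers: dx, dy, dz in normalised numbers (1 is 1000 mm), then a rotation vector rx, ry, rz in normalised numbers (1 is 2 pi rad), then the opening from 0.0 (shut) to 1.0 (fully open); each row is the pose to reach, as a shift and turn from the pose commanded when the call began, along the tool's axes at that moment; what a row does not reach only later rows make up. A row lasts 1/8 s, in which the tool goes at most 0.0625 m and 0.188 rad, less where a joint would pass 70% of its speed; a pose out of reach is approached as far as the arm can. The fingers move at their own pace and stop on an object; the grip force is fixed at half the most. Time passes only in rows, so rows that do not move let the fingers close. The tool returns the time, the measured TCP pose, the force, the opening and the grip force at its end. only (a regular expression) keeps the lines of the reply that match it, lines (a string "A,B") keeps lines A to B, and quiet returns only ok. Shift and turn numbers lie between -1 and 1, and a call with a number outside is refused. Input that does not fit is refused with a message, and nothing moves.
- status.get_obs(): the state, without advancing time (a new reading comes with each control period).
- viewer.camera(name): name is "scene" or "side" or "wrist"; returns the picture (384x512x3 uint8, blue, green, red); there is no depth.
- viewer.camera_params(name): a dict with "fovy" (degrees; the focal length in pixels is half the picture's height over the tangent of half this angle, whatever the lens; pixels are square), "cx", "cy" (the principal point, pixels), "view" (4x4, takes a point from world to camera coordinates). Camera axes: x right, y up, looking along -z (the intrinsics and any distortion apply to the point x, -y, -z); pixel columns grow to the right and rows downward; lengths in m; the calibration is good to about 2 mm. A picture is of the moment at which its call begins: read the wrist's pose just before it. camera_params takes no time and is no camera call; for the wrist camera it gives the pose at the moment of the call.
- workorder.hand_in(): hands the job in; it is judged then, once.
The state is a dict: "time_s": time; "q": joint angles; "dq": joint speeds; "joint_efforts": joint torques, N m; "eef_pos": TCP position; "eef_rot": TCP orientation; "wrist_force": force on the tool from outside, world axes, zero at the start; "torque": the same for the moment, N m; "opening": opening from 0.0 (shut) to 1.0 (fully open); "grasp_force": force on a finger pad.
Only numpy, scipy, OpenCV 4.12 (cv2) and the standard library are available. Lean on these libraries where they do the work, as an engineer would, in place of code of your own. Each camera call takes 0.05 s, during which the arm holds its last target. There are 200 camera calls.

TASK

Switch on the microscope's control box in its start-up order: with a fingertip press the green key, then the yellow key, then the blue key, each lightly but fully in, so that it stays in. Do not press the red stop key, do not pull at any key, and leave the things standing around where they are.

Things in the scene. Friction and masses are not known exactly. Their poses are not given: they have to be found in the camera images.
- controller: flat grey metal control box of the microscope set-up, 156 x 156 mm and 50 mm high, standing immovably on the bench, turned up to about 0.45 rad either way; a silvery top panel with four round keys in a 2 x 2 square, 68 mm between neighbours' centres, that may stand in any arrangement of colours. Origin at the centre of its underside on the bench (z = 0), z up, x and y along its sides
- top_green (a point): centre of the flat top of the green key: a round plastic cap 32 mm in diameter, its top 20 mm above the box's panel (70 mm above the bench) when out and 12 mm above the panel when fully in; a black bezel 43 mm in diameter and 3 mm high surrounds it. The cap is cushioned on its plunger: it gives 1 mm for each 2.5 N of push (at most 6 mm) and springs back when let go. The point moves with the cap
- key_green (a joint): travel of the green key's latching plunger in m: 0 = out (as it starts), 0.008 = pressed fully in against a stop (past it only the cushioned cap gives), negative = pulled up. A steady push of 3 to 3.5 N straight down on the cap (after the cap has given a little over 1 mm) moves it all the way and it stays where it is left (no spring)
- top_yellow (a point): centre of the flat top of the yellow key: a round plastic cap 32 mm in diameter, its top 20 mm above the box's panel (70 mm above the bench) when out and 12 mm above the panel when fully in; a black bezel 43 mm in diameter and 3 mm high surrounds it. The cap is cushioned on its plunger: it gives 1 mm for each 2.5 N of push (at most 6 mm) and springs back when let go. The point moves with the cap
- key_yellow (a joint): travel of the yellow key's latching plunger in m: 0 = out (as it starts), 0.008 = pressed fully in against a stop (past it only the cushioned cap gives), negative = pulled up. A steady push of 3 to 3.5 N straight down on the cap (after the cap has given a little over 1 mm) moves it all the way and it stays where it is left (no spring)
- top_blue (a point): centre of the flat top of the blue key: a round plastic cap 32 mm in diameter, its top 20 mm above the box's panel (70 mm above the bench) when out and 12 mm above the panel when fully in; a black bezel 43 mm in diameter and 3 mm high surrounds it. The cap is cushioned on its plunger: it gives 1 mm for each 2.5 N of push (at most 6 mm) and springs back when let go. The point moves with the cap
- key_blue (a joint): travel of the blue key's latching plunger in m: 0 = out (as it starts), 0.008 = pressed fully in against a stop (past it only the cushioned cap gives), negative = pulled up. A steady push of 3 to 3.5 N straight down on the cap (after the cap has given a little over 1 mm) moves it all the way and it stays where it is left (no spring)
- top_red (a point): centre of the flat top of the red key: a round plastic cap 32 mm in diameter, its top 20 mm above the box's panel (70 mm above the bench) when out and 12 mm above the panel when fully in; a black bezel 43 mm in diameter and 3 mm high surrounds it. The cap is cushioned on its plunger: it gives 1 mm for each 2.5 N of push (at most 6 mm) and springs back when let go. The point moves with the cap
- key_red (a joint): travel of the red key's latching plunger in m: 0 = out (as it starts), 0.008 = pressed fully in against a stop (past it only the cushioned cap gives), negative = pulled up. A steady push of 3 to 3.5 N straight down on the cap (after the cap has given a little over 1 mm) moves it all the way and it stays where it is left (no spring)
- pot: small specimen pot with a white lid, 50 mm in diameter, 58 mm high; a loose bystander near the control box, to be left alone. Origin at the centre of its underside
- dropper: brown dropper bottle with a black bulb, 29 mm in diameter, 94 mm high; a loose bystander near the control box, to be left alone. Origin at the centre of its underside
- loupe: black stand loupe, 37 mm in diameter, 40 mm high; a loose bystander near the control box, to be left alone. Origin at the centre of its underside
- tape: roll of paper tape lying flat, 66 mm in diameter, 19 mm high; a loose bystander near the control box, to be left alone. Origin at the centre of its underside
- eraser: blue and white block eraser, 20 x 43 mm, 12 mm high; a loose bystander near the control box, to be left alone. Origin at the centre of its underside

How it is judged:
By the outcome, as a careful person would: the job done as asked, in the order asked, and still so for the second after the job is handed in, with the robot touching nothing.
It also fails if it takes over 32 s, if anything falls off the work surface, if the arm or the gripper's body presses on something with over 40 N, if the wrist force passes 120 N, or if a joint passes its speed limit or range.

## Working session

There is one attempt and no reset: what is moved stays moved. The work goes in short steps, Python scripts to look and compute and a tool call to move; the robot and the scene stay as the last step left them, time stands still between calls to the robot, and variables do not carry over. Pictures are saved under pics/ and viewed, at most 10 in all, crops included, and the job is handed in when it is done.

```bash
ls; mkdir -p pics
```

Run:
```python
from bench import ctrl, viewer, workorder, status
import cv2
o=status.get_obs();print(o)
for n in("scene","side"):
    p=viewer.camera_params(n);print(n,p);cv2.imwrite(f"pics/{n}0.png",viewer.camera(n))
```

```text
bench.py
pics
{'time_s': 0.0, 'q': array([-1.50928540e+00,  1.81516649e-01,  1.60799293e+00, -1.26622422e-05,
        1.35383413e+00, -2.06314093e-01]), 'dq': array([ 0.00039577,  0.00117606, -0.00072415,  0.00092126, -0.00018777,
       -0.00181582]), 'joint_efforts': array([-3.28757123e-04, -4.44872940e+01, -3.51339376e+01, -3.40917186e-04,
        9.09320806e-03,  9.37239832e-06]), 'eef_pos': array([ 0.15213527, -0.55393368,  0.23040517]), 'eef_rot': array([-8.73681629e-04,  9.91046548e-01,  1.33513942e-01,  5.71689578e-05]), 'wrist_force': array([-0.56139136,  0.66992521,  0.21996397]), 'torque': array([-0.00644893, -0.01055931, -0.01066077]), 'grasp_force': 0.0, 'opening': 1.0034622105800166}
scene {'fovy': 57.06896254835237, 'cx': 252.85427339179506, 'cy': 190.1500274449446, 'view': array([[-0.63959073, -0.76871421,  0.00146846,  0.49375044],
       [ 0.52367579, -0.43431219,  0.73289603, -0.24562031],
       [-0.56274982,  0.4695225 ,  0.68033907, -0.71258864],
       [ 0.        ,  0.        ,  0.        ,  1.        ]])}
side {'fovy': 56.869137323542155, 'cx': 250.3053948256132, 'cy': 184.96217728988367, 'view': array([[-0.96096315, -0.27634698,  0.01349672,  0.55811734],
       [ 0.16837979, -0.54541915,  0.82107625, -0.03834583],
       [-0.21954057,  0.79129659,  0.57065895, -0.94962134],
       [ 0.        ,  0.        ,  0.        ,  1.        ]])}
```

View pics/scene0.png

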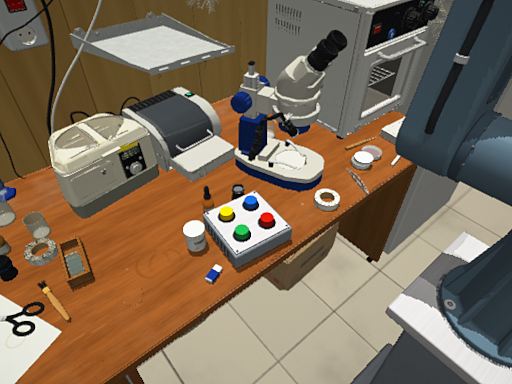

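View pics/side0.png

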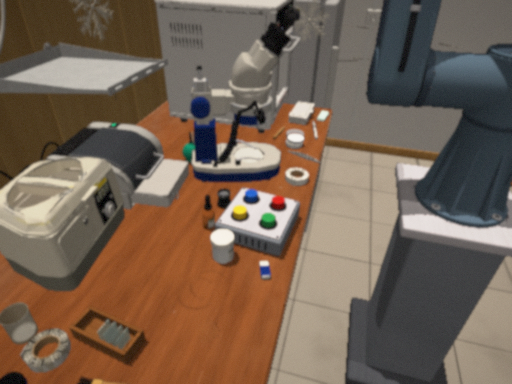

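The scene view shows the keys at green (242,232), yellow (226,213), blue (250,202) and red (267,219). In the side view they are at about (268,220), (240,213), (250,196) and (278,203). I'll triangulate them from the two views.

Create h.py:
```python
import numpy as np,cv2
from bench import ctrl, viewer, workorder, status
H={'green':(50,85),'yellow':(22,36),'blue':(100,125),'red':(172,8)}
def blob(im,c,near,r=16):
    h,s,v=cv2.split(cv2.cvtColor(im,cv2.COLOR_BGR2HSV)); a,b=H[c]
    m=((h>=a)&(h<=b) if a<b else (h>=a)|(h<=b))&(s>130)&(v>70)
    w=np.zeros_like(m);x,y=near;w[max(0,y-r):y+r,max(0,x-r):x+r]=1
    n,l,st,ce=cv2.connectedComponentsWithStats((m&w).astype(np.uint8))
    i=1+np.argmax(st[1:,4]);return ce[i],st[i]
def ray(p,uv):
    f=192/np.tan(np.radians(p['fovy'])/2);V=p['view'];R=V[:3,:3]
    d=R.T@np.array([(uv[0]-p['cx'])/f,-(uv[1]-p['cy'])/f,-1]);return -R.T@V[:3,3],d/np.linalg.norm(d)
def plane(o,d,z):return o+d*(z-o[2])/d[2]
def tri(rs):
    A=sum(np.eye(3)-np.outer(d,d) for o,d in rs);b=sum((np.eye(3)-np.outer(d,d))@o for o,d in rs);return np.linalg.solve(A,b)
```

Run:
```python
from h import *
S={'green':((242,232),(268,220)),'yellow':((226,213),(240,213)),'blue':((250,202),(250,196)),'red':((267,219),(278,203))}
for c,uv in S.items():
    rs=[]
    for n,q in zip(("scene","side"),uv):
        ce,st=blob(cv2.imread(f"pics/{n}0.png"),c,q);r=ray(viewer.camera_params(n),ce);rs.append(r)
        print(c,n,ce.round(1),st[2:],plane(*r,.066).round(4))
    print('   tri',tri(rs).round(4))
```

```text
green scene [241.5 231.4] [ 14  14 160] [0.4511 0.2998 0.066 ]
green side [267.7 219.6] [ 12  12 124] [0.4541 0.307  0.066 ]
   tri [0.4568 0.2955 0.0567]
yellow scene [226.  213.2] [ 13  15 158] [0.5174 0.2931 0.066 ]
yellow side [239.5 212.3] [ 14  14 150] [0.5202 0.301  0.066 ]
   tri [0.5246 0.2883 0.0559]
blue scene [250.3 201.9] [ 13  13 140] [0.5103 0.2259 0.066 ]
blue side [250.8 195.7] [ 12  12 121] [0.5132 0.2342 0.066 ]
   tri [0.5175 0.2199 0.0557]
red scene [266.3 219.2] [ 14  15 159] [0.4435 0.2336 0.066 ]
red side [277.8 201.8] [ 13  14 150] [0.4467 0.2386 0.066 ]
   tri [0.4484 0.2289 0.0586]
```

Run:
```python
from h import *
a,b=viewer.camera_params("scene"),viewer.camera_params("side")
for n,u,v in(("eyepiece",(337,40),(289,12)),("head",(288,75),(245,65)),("basefront",(320,180),(278,172)),("tape",(327,199),(297,176)),("pot",(195,227),(222,238)),("dropper",(207,188),(208,200)),("loupe",(238,188),(224,193)),("edge",(290,228),(300,200))):
    print(n,tri([ray(a,u),ray(b,v)]).round(3))
from scipy.spatial.transform import Rotation as R
o=status.get_obs();q=o['eef_rot'];M=R.from_quat(q[[1,2,3,0]]).as_matrix();print(M.round(4))
for t in((.36,0,.23),(.40,.24,.23),(.47,.26,.23)): print(M.T@(np.array(t)-o['eef_pos']))
```

```text
eyepiece [0.483 0.032 0.422]
head [0.581 0.056 0.313]
basefront [ 0.505 -0.032 -0.018]
tape [0.434 0.024 0.006]
pot [0.54  0.366 0.046]
dropper [0.602 0.287 0.077]
loupe [0.595 0.198 0.033]
edge [0.399 0.2   0.052]
[[ 9.644e-01  2.646e-01 -1.000e-04]
 [ 2.646e-01 -9.644e-01  1.600e-03]
 [ 3.000e-04 -1.500e-03 -1.000e+00]]
[ 0.34703727 -0.47925763  0.00132758]
[ 0.4491058  -0.70012383  0.00170203]
[ 0.52190284 -0.70089219  0.00172627]
```

Emit:
creep_tool:
  motion: {"plan": [[0.21,-0.206,0,0,0,0,0],[0.21,-0.206,0,0,0,0,0],[0.21,-0.206,0,0,0,0,0],[0.21,-0.206,0,0,0,0,0],[0.21,-0.206,0,0,0,0,0],[0.328,-0.484,0,0,0,0,0],[0.328,-0.484,0,0,0,0,0],[0.328,-0.484,0,0,0,0,0],[0.328,-0.484,0,0,0,0,0],[0.328,-0.484,0,0,0,0,0]]}

```text
time_s: 1.35
eef_pos: [0.3401, 0.0012, 0.2313]
eef_rot: [0.0, 0.991, 0.134, 0.0]
wrist_force: [0.8, 0.1, 0.7]
opening: -0.002
grasp_force: 0.0
```

Emit:
creep_tool:
  motion: {"plan": [[0.09,-0.18,0,0,0,0,0],[0.09,-0.18,0,0,0,0,0],[0.09,-0.18,0,0,0,0,0],[0.09,-0.18,0,0,0,0,0],[0.143,-0.22,0,0,0,0,0],[0.143,-0.22,0,0,0,0,0],[0.143,-0.22,0,0,0,0,0]]}

```text
time_s: 2.22
eef_pos: [0.4197, 0.2482, 0.2306]
eef_rot: [0.0, 0.991, 0.133, -0.001]
wrist_force: [-0.1, -0.5, 0.1]
opening: -0.001
grasp_force: 0.0
```

Run:
```python
from h import *
p=viewer.camera_params("wrist");print(p);cv2.imwrite("pics/w1.png",viewer.camera("wrist"))
```

```text
{'fovy': 63.56347195386591, 'cx': 254.66596058358215, 'cy': 189.47938443642212, 'view': array([[ 2.64875223e-01, -9.64282556e-01,  5.19106810e-04,
         1.28051439e-01],
       [ 9.30078351e-01,  2.55337613e-01, -2.64115438e-01,
        -4.18842591e-01],
       [ 2.54549362e-01,  7.04404453e-02,  9.64490936e-01,
        -5.02098979e-01],
       [ 0.00000000e+00,  0.00000000e+00,  0.00000000e+00,
         1.00000000e+00]])}
```

View pics/w1.png

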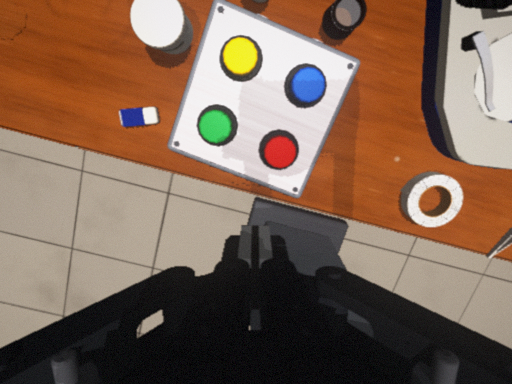

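The wrist view shows all four keys: yellow (240,57), blue (306,85), green (217,125) and red (280,149). The fingertips are at (260,240).

Create m.py:
```python
from h import *
import sys
o=status.get_obs();p=viewer.camera_params("wrist");im=viewer.camera("wrist");cv2.imwrite(sys.argv[1],im)
from scipy.spatial.transform import Rotation as R
M=R.from_quat(o['eef_rot'][[1,2,3,0]]).as_matrix();P={}
print('tcp',o['eef_pos'].round(4),o['wrist_force'].round(2))
for a in sys.argv[2:]:
    c,x,y=a.split(',');ce,st=blob(im,c,(int(x),int(y)),30);P[c]=X=plane(*ray(p,ce),.068)
    print(c,ce.round(1),st[2:],X.round(4),'tool',(M.T@(X-o['eef_pos'])).round(4))
k=list(P)
for i in range(len(k)):
  for j in range(i):print(k[j],k[i],np.linalg.norm(P[k[i]]-P[k[j]]).round(4))
```

```bash
python3 m.py pics/w2.png green,217,125 yellow,240,57 blue,306,85 red,280,149
```

```text
tcp [0.4196 0.2479 0.231 ] [-0.12 -0.25  0.35]
green [214.6 125.9] [ 32  33 830] [0.4541 0.2976 0.068 ] tool [ 0.0466 -0.0388  0.1629]
yellow [239.6  55.3] [  34   38 1004] [0.5219 0.2902 0.068 ] tool [ 0.11   -0.0138  0.1628]
blue [307.5  84.1] [ 34  36 936] [0.5145 0.2225 0.068 ] tool [0.085  0.0495 0.1629]
red [279.3 151.4] [ 32  33 836] [0.4469 0.23   0.068 ] tool [0.0218 0.0244 0.163 ]
green yellow 0.0682
green blue 0.0963
yellow blue 0.0681
green red 0.0679
yellow red 0.0961
blue red 0.068
```

Emit:
creep_tool:
  motion: {"plan": [[0.047,-0.039,0,0,0,0,0],[0.047,-0.039,0.05,0,0,0,0],[0.047,-0.039,0.1,0,0,0,0],[0.047,-0.039,0.145,0,0,0,0],[0.047,-0.039,0.145,0,0,0,0],[0.047,-0.039,0.145,0,0,0,0]]}

```text
time_s: 3.08
eef_pos: [0.4564, 0.2989, 0.0886]
eef_rot: [-0.0, 0.991, 0.133, 0.001]
wrist_force: [-0.2, -0.3, 0.3]
opening: 0.003
grasp_force: 0.0
```

Run:
```python
from h import *
a=viewer.camera("scene")[170:270,180:310];b=viewer.camera("side")[150:250,200:330]
cv2.imwrite("pics/c1.png",cv2.resize(np.hstack([a,b]),None,fx=3,fy=3))
```

```text
(no output)
```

View pics/c1.png

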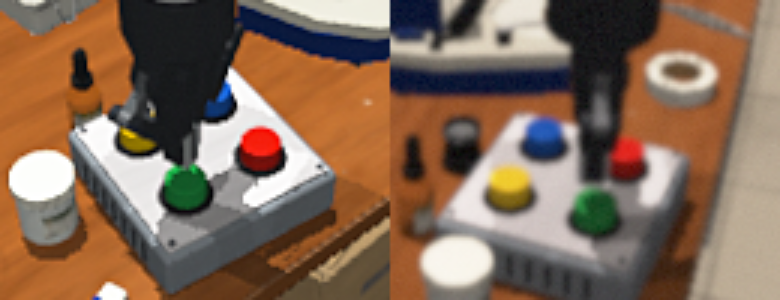

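The shut fingertips stand just above the green key in both views. I'll press it.

Emit:
creep_tool:
  motion: {"plan": [[0,0,0.01,0,0,0,0],[0,0,0.016,0,0,0,0],[0,0,0.019,0,0,0,0],[0,0,0.021,0,0,0,0],[0,0,0.023,0,0,0,0],[0,0,0.024,0,0,0,0],[0,0,0.025,0,0,0,0],[0,0,0.026,0,0,0,0],[0,0,0.026,0,0,0,0]]}

```text
time_s: 4.3
eef_pos: [0.4551, 0.2991, 0.0604]
eef_rot: [-0.0, 0.991, 0.134, -0.0]
wrist_force: [-1.9, -1.7, 3.3]
opening: -0.001
grasp_force: 2.1
```

```bash
python3 -c "
from bench import ctrl, viewer, workorder, status;o=status.get_obs();print(o['eef_pos'],o['wrist_force'])"
```

```text
[0.45509998 0.29908235 0.06037679] [-1.93752284 -1.7099361   3.29476804]
```

Emit:
creep_tool:
  motion: {"plan": [[0,0,0.001,0,0,0,0],[0,0,0.001,0,0,0,0]]}

```text
time_s: 4.55
eef_pos: [0.4551, 0.2991, 0.0595]
eef_rot: [-0.0, 0.991, 0.134, -0.0]
wrist_force: [-1.4, -1.7, 6.1]
opening: 0.001
grasp_force: 3.1
```

Emit:
creep_tool:
  motion: {"plan": [[0,0,0.001,0,0,0,0],[0,0,0.001,0,0,0,0]]}

```text
time_s: 4.8
eef_pos: [0.4551, 0.2991, 0.0587]
eef_rot: [-0.0, 0.991, 0.134, -0.0]
wrist_force: [-3.2, -2.2, 8.4]
opening: -0.001
grasp_force: 4.0
```

The force now rises by 2.5 N per mm, so the plunger is at its stop. I'll lift off and move to yellow.

Emit:
creep_tool:
  motion: {"plan": [[0,0,-0.004,0,0,0,0],[0,0,-0.012,0,0,0,0],[0,0,-0.04,0,0,0,0],[0.03,0.012,-0.04,0,0,0,0],[0.064,0.025,-0.04,0,0,0,0],[0.064,0.025,-0.03,0,0,0,0],[0.064,0.025,-0.03,0,0,0,0]]}

```text
time_s: 5.68
eef_pos: [0.5217, 0.2914, 0.0866]
eef_rot: [0.0, 0.991, 0.133, -0.002]
wrist_force: [0.2, -0.3, 0.1]
opening: 0.001
grasp_force: 0.0
```

Run:
```python
from h import *
a=viewer.camera("scene")[170:270,180:310];b=viewer.camera("side")[150:250,200:330]
cv2.imwrite("pics/c2.png",cv2.resize(np.hstack([a,b]),None,fx=3,fy=3))
```

```text
(no output)
```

View pics/c2.png

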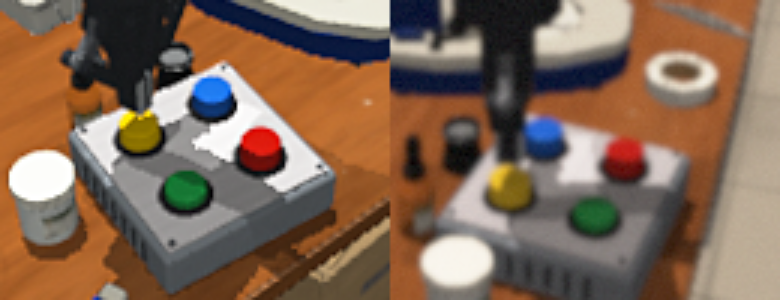

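Green sits visibly lower and the fingertip is over yellow. I'll press yellow.

Emit:
creep_tool:
  motion: {"plan": [[0,0,0.012,0,0,0,0],[0,0,0.018,0,0,0,0],[0,0,0.02,0,0,0,0],[0,0,0.022,0,0,0,0],[0,0,0.024,0,0,0,0],[0,0,0.026,0,0,0,0],[0,0,0.027,0,0,0,0],[0,0,0.028,0,0,0,0],[0,0,0.028,0,0,0,0]]}

```text
time_s: 6.9
eef_pos: [0.5235, 0.292, 0.0604]
eef_rot: [-0.0, 0.991, 0.134, 0.0]
wrist_force: [-1.7, 1.0, 5.0]
opening: -0.003
grasp_force: 2.0
```

Emit:
creep_tool:
  motion: {"plan": [[0,0,0.001,0,0,0,0],[0,0,0.001,0,0,0,0]]}

```text
time_s: 7.15
eef_pos: [0.5235, 0.292, 0.0596]
eef_rot: [-0.0, 0.991, 0.134, 0.0]
wrist_force: [-4.1, 0.5, 6.4]
opening: -0.001
grasp_force: 3.0
```

Emit:
creep_tool:
  motion: {"plan": [[0,0,0.001,0,0,0,0],[0,0,0.001,0,0,0,0]]}

```text
time_s: 7.4
eef_pos: [0.5235, 0.292, 0.0588]
eef_rot: [-0.0, 0.991, 0.134, 0.0]
wrist_force: [-4.3, -0.6, 8.4]
opening: 0.005
grasp_force: 3.9
```

Yellow behaves the same way, so it is at its stop. Next is blue: shift in tool axes (-0.025, 0.063), at a height clear of the keys.

Emit:
creep_tool:
  motion: {"plan": [[0,0,-0.004,0,0,0,0],[0,0,-0.012,0,0,0,0],[0,0,-0.04,0,0,0,0],[-0.012,0.03,-0.04,0,0,0,0],[-0.025,0.063,-0.04,0,0,0,0],[-0.025,0.063,-0.03,0,0,0,0],[-0.025,0.063,-0.03,0,0,0,0]]}

```text
time_s: 8.28
eef_pos: [0.5155, 0.2245, 0.0875]
eef_rot: [-0.0, 0.991, 0.133, -0.001]
wrist_force: [-0.4, -0.8, -0.7]
opening: 0.003
grasp_force: 0.0
```

Run:
```python
from h import *
a=viewer.camera("scene")[170:270,180:310];b=viewer.camera("side")[150:250,200:330]
cv2.imwrite("pics/c3.png",cv2.resize(np.hstack([a,b]),None,fx=3,fy=3))
```

```text
(no output)
```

View pics/c3.png

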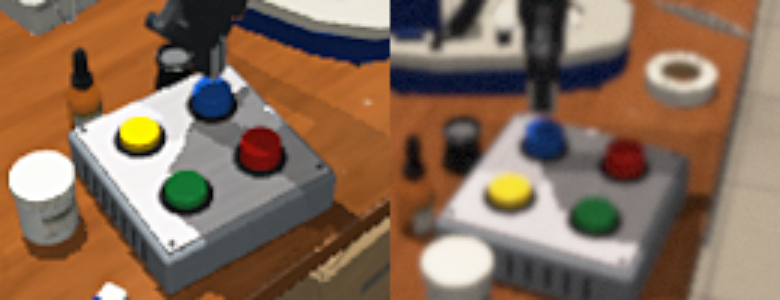

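Green and yellow are both in, and the fingertip is over blue. I'll press blue.

Emit:
creep_tool:
  motion: {"plan": [[0,0,0.012,0,0,0,0],[0,0,0.018,0,0,0,0],[0,0,0.02,0,0,0,0],[0,0,0.022,0,0,0,0],[0,0,0.024,0,0,0,0],[0,0,0.026,0,0,0,0],[0,0,0.027,0,0,0,0],[0,0,0.028,0,0,0,0],[0,0,0.028,0,0,0,0]]}

```text
time_s: 9.5
eef_pos: [0.5161, 0.2246, 0.0605]
eef_rot: [-0.0, 0.991, 0.133, 0.0]
wrist_force: [-1.9, 1.1, 4.8]
opening: 0.003
grasp_force: 2.0
```

Emit:
creep_tool:
  motion: {"plan": [[0,0,0.001,0,0,0,0],[0,0,0.001,0,0,0,0]]}

```text
time_s: 9.75
eef_pos: [0.5161, 0.2246, 0.0596]
eef_rot: [-0.0, 0.991, 0.133, 0.0]
wrist_force: [-2.3, 1.0, 5.9]
opening: 0.006
grasp_force: 3.0
```

Emit:
creep_tool:
  motion: {"plan": [[0,0,0.001,0,0,0,0],[0,0,0.001,0,0,0,0]]}

```text
time_s: 10.0
eef_pos: [0.5161, 0.2246, 0.0588]
eef_rot: [-0.0, 0.991, 0.134, 0.0]
wrist_force: [-3.5, 1.2, 8.8]
opening: 0.004
grasp_force: 4.0
```

Emit:
creep_tool:
  motion: {"plan": [[0,0,-0.004,0,0,0,0],[0,0,-0.012,0,0,0,0],[0,0,-0.05,0,0,0,0],[-0.02,-0.012,-0.1,0,0,0,0],[-0.05,-0.03,-0.14,0,0,0,0],[-0.087,-0.048,-0.17,0,0,0,0],[-0.087,-0.048,-0.17,0,0,0,0],[-0.087,-0.048,-0.17,0,0,0,0]]}

```text
time_s: 11.0
eef_pos: [0.4197, 0.2476, 0.2281]
eef_rot: [0.0, 0.991, 0.134, 0.0]
wrist_force: [-0.0, 0.3, -0.5]
opening: 0.003
grasp_force: 0.0
```

```bash
python3 m.py pics/w3.png green,217,125 yellow,240,57 blue,306,85 red,280,149
```

Run:
```python
from h import *
a=viewer.camera("scene")[160:290,170:350];b=viewer.camera("side")[150:280,170:350]
cv2.imwrite("pics/c4.png",cv2.resize(np.hstack([a,b]),None,fx=2.2,fy=2.2))
```

```text
tcp [0.4197 0.2476 0.2281] [-0.    0.32 -0.49]
green [214.9 125.8] [ 32  33 804] [0.4548 0.2968 0.068 ] tool [ 0.0468 -0.0382  0.1601]
yellow [239.5  56.4] [ 34  36 962] [0.521  0.2896 0.068 ] tool [ 0.1087 -0.0138  0.1602]
blue [306.2  84.9] [ 33  35 903] [0.5136 0.2237 0.068 ] tool [0.0841 0.0478 0.1602]
red [279.1 152.1] [ 33  33 853] [0.4469 0.23   0.068 ] tool [0.0215 0.0241 0.1602]
green yellow 0.0665
green blue 0.0938
yellow blue 0.0663
green red 0.0672
yellow red 0.0951
blue red 0.067
```

View pics/c4.png

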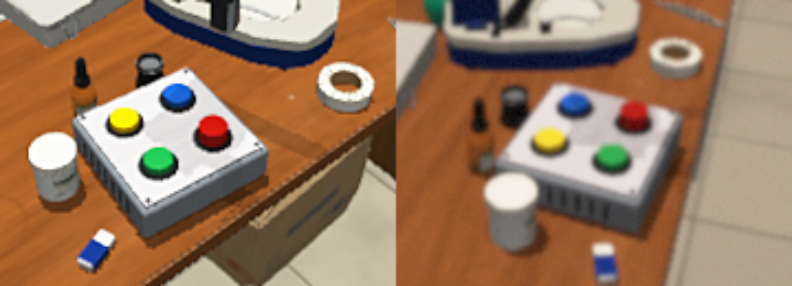

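View pics/w3.png

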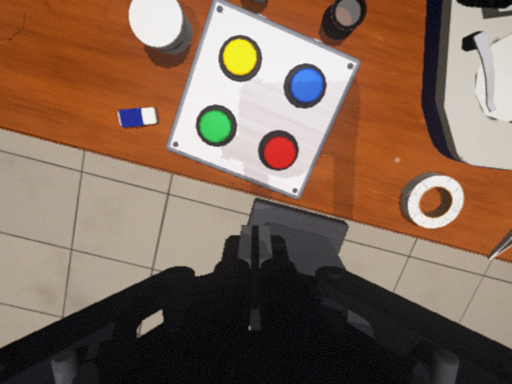

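The pictures show green, yellow and blue pressed in and red still standing out. The pot (160,25), eraser (138,117), tape (432,200) and loupe (345,15) are where they were, and the arm is clear, so I'm handing in.

```bash
python3 -c "
from bench import ctrl, viewer, workorder, status;print(workorder.hand_in())"
```

```text
the job is handed in; nothing more can be done
None
```

I pressed green, yellow and blue fully in, in that order, at under 9 N each, left red and the things around the box untouched, and handed the job in at about 11 s; no verdict was printed.

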